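Slide the pepper mill home into its bay

ROBOT

A 7-joint arm with a two-finger parallel gripper is mounted at the origin on the work surface. World frame = base frame: x ahead of the robot, y to its left, z up, the work surface at z = 0. Lengths are in m, angles in rad, forces in N, time in s.
With the tool pointing down it reaches from about 0.4 to 0.85 m from the base axis. Payload 10.4 kg.
Tool frame: the origin (TCP) lies on the mounting face of the last link; the fingertips stand 182 mm ahead of it and the grasp point (between the pads) lies 164 mm ahead of it; z points along the fingers, y is the line along which they close (so a half turn about z gives the same grasp; the last joint's range is limited). The gripper opens to 87 mm and grips with 3 to 60 N. Pads are 19 mm wide; open, the fingers measure 117 mm over their backs; the gripper's body (75 mm by 190 mm) begins 51 mm behind the grasp point.
Start: joints at [1.117, 0.332, -0.065, 1.46, 0.022, 1.35, -0.088], TCP at [0.261, -0.568, 0.405] pointing down, gripper open.
Joint ranges: [-2.6, 2.6], [-0.5, 2.12], [-1.47, 1.34], [0.16, 2.42], [-1.27, 4.41], [0.06, 2.06], [-2.6, 2.6]. Speed limits (rad/s): [2.22, 2.22, 2.79, 2.79, 3.14, 3.14, 3.14].

INTERFACE

Orientations are given as a rotation vector (axis times angle).
In Python, from plant import arm gives the robot as it stands. The module is installed in compiled form; this text tells all that it offers.
- The arm moves only by the tool drive_tool, never from a script. Its argument "plan" is a list of rows, each a list of 7 numbers: the finger opening in cm, from 0 to 8.7, then the shift along the world's x, y, z in cm, then the turn, a rotation vector about the world's x, y, z in rad. A call has 1 to 5 rows; each row shifts and turns the commanded pose from where the row before left it; what a row does not reach is not made up. A row lasts 1/10 s, in which the tool goes at most 50 mm and 8.59 degrees, less where a joint would pass 70% of its speed; a pose out of reach is approached as far as the arm can. A call is refused whole if a number of a shift passes 5 or a number of a turn 0.15, either way. A call with a gripper value outside its range is refused whole. The fingers move at their own pace and stop on an object; the grip force is fixed at half the most. Time passes only in rows, so rows that do not move let the fingers close. It gives the time, the measured TCP pose, the force, the opening and the grip force at its end, in the units of the state.
- arm.get_obs(): the state, without advancing time (a new reading comes with each control period).
- arm.grab_frame(name): name is "side" or "top"; returns the picture (400x640x3 uint8, red, green, blue); there is no depth.
- arm.camera_info(name): a dict with "intrinsics" (3x3 intrinsics, pixels), "k1" (the pictures are not rectified: a ray, as slopes to the right and down, at radius r is drawn at 1 + k1 r^2 times it, then the intrinsics apply), "R" (3x3) and "t" (3): a world point X has camera coordinates R X + t. Camera axes: x right, y down, z forward; pixel columns grow to the right and rows downward; lengths in m; the calibration is good to about 2 mm. A picture is of the moment at which its call begins. camera_info takes no time and is no camera call.
- arm.hand_in(): hands the job in; it is judged then, once.
Trained networks look in the newest picture that a camera, given by its name, has taken for a name from the list of things; names that differ only in an ending like _2 or _b are one class to them, and where a whole thing is asked for, a point or a joint stands for the part that bears it (a point fixed in the world has none). Each returns a list of dicts, best first, with "p" (0 to 1); they miss things now and then, are a little off and sometimes report something else, mostly with a low value. They report only what shows in the picture. A call takes as long as a camera call. They do not tell look-alikes from the thing itself.
- arm.recognise(camera, thing): "bbox" ([left, top, right, bottom] in pixels, round what is visible of it).
- arm.trace(camera, thing): "region" (400x640 bool, what is visible of it) and "bbox" ([left, top, right, bottom] in pixels, round what is visible of it).
- arm.place_of(camera, thing): "at" ([row, column] in pixels: a listed point, or the origin of a listed thing).
The state is a dict: "time_s": time; "joint_pos": joint angles; "qvel": joint speeds; "joint_torque": joint torques, N m; "position": TCP position; "orientation": TCP orientation; "contact_force": force on the tool from outside, world axes, zero at the start; "moment": the same for the moment, N m; "gripper_width": finger opening in m; "grip_force": force on a finger pad.
Only numpy, scipy, OpenCV 4.12 (cv2) and the standard library are available. Lean on these libraries where they do the work, as an engineer would, in place of code of your own. Each camera call takes 0.05 s, during which the arm holds its last target. There are 200 camera calls.

TASK

Push the pepper mill along the shelf into the low three-sided oak bay until its foot rests against the bay's back rail. Keep it standing on the shelf all the way: do not tip it or lift it. Leave the rack with its coasters, the pill organizer, the whisk and the magnet where they are, and back away when the mill is home.

Things in the scene. Friction and masses are not known exactly. Their poses are not given: they have to be found in the camera images.
- mill: Round wooden pepper mill with steel knob, loose on the shelf, 166 mm tall, about 0.26 kg. Foot: upright cylinder 58 mm across, from the shelf to 34 mm up; waist 32 mm across at 75 mm up; head 46 mm across at 125 mm up. Pushed on the foot (below 34 mm) it slides with 1 to 4 N; pushed at waist or head it tends to tip. Origin: centre of the foot's underside; z up.
- bay: Low U of dark oak rails, 22 mm high, 12 mm thick, fixed, no floor inside, open at its -x side (roughly to the robot). Origin: on the shelf where the centre of the mill's foot is when home. Own frame, z up: back rail's inner face at x = 29 mm; side rails from x = -4 to 31 mm, inner faces at y = +/-43 mm, outer at +/-55 mm. The mill enters along +x.
- rack: Light wooden four-slot coaster rack fixed to the shelf beside the bay, 86 by 100 mm, 38 mm high. Origin: centre of its underside. Leave alone.
- coaster_a: White square ceramic coaster, 90 by 90 by 8 mm, standing on edge in a slot of the rack, its top 100 mm above the shelf. Origin: middle of its lower edge. Leave alone.
- coaster_b: The second coaster, the same as the first, in another slot of the rack. Origin: middle of its lower edge. Leave alone.
- organizer: Clear plastic pill organizer with seven closed flip-top lids, 40 by 150 by 25 mm, its long side along its own y, lying loose on the other side of the bay. Origin: centre of its underside. Leave alone.
- whisk: Steel mini whisk lying loose on the shelf, 170 mm long along its own x (handle to -x, wire bulb to +x), 32 mm high at most. Origin: under the point where handle and wires meet. Leave alone.
- magnet: Copper-tone disc magnet lying loose on the shelf, 32 mm in diameter, 8 mm thick. Origin: centre of its underside. Leave alone.
Things that resemble listed ones, but are neither listed nor needed, are in the scene too. There is more than one size of the mill; the job needs the middle-sized.

How it is judged:
By the outcome, as a careful person would: the job done as asked, in the order asked, and still so for the second after the job is handed in, with the robot touching nothing.
It also fails if it takes over 54 s, if anything falls off the work surface, if the arm or the gripper's body presses on something with over 40 N, if the wrist force passes 120 N, or if a joint passes its speed limit or range.

## Working session

There is one attempt and no reset: what is moved stays moved. The work goes in short steps, Python scripts to look and compute and a tool call to move; the robot and the scene stay as the last step left them, time stands still between calls to the robot, and variables do not carry over. Pictures are saved under pics/ and viewed, at most 10 in all, crops included, and the job is handed in when it is done.

Besides the shell and the picture viewer there is one more tool, called as name(argument=value, ...), one argument or row to a line, values as JSON. drive_tool: Moves the arm, as the interface text tells. Its arguments: {"type":"object","properties":{"plan":{"type":"array","items":{"type":"array","items":{"type":"number"}}}},"required":["plan"]}

```bash
mkdir -p pics; cat > h.py <<'E'
import numpy as np, cv2
from plant import arm
def ray(cam,uv):
    c=arm.camera_info(cam);K=np.array(c["intrinsics"]);R=np.array(c["R"]);t=np.array(c["t"])
    d=np.linalg.inv(K)@[uv[0],uv[1],1.];s=d[:2].copy();k=c["k1"]
    for _ in range(30): s=d[:2]/(1+k*(s@s))
    return -R.T@t, R.T@np.array([s[0],s[1],1.])
def onz(cam,uv,z=0.):
    o,d=ray(cam,uv);return o+d*(z-o[2])/d[2]
def proj(cam,X):
    c=arm.camera_info(cam);p=np.array(c["R"])@X+np.array(c["t"]);s=p[:2]/p[2]
    s=s*(1+c["k1"]*(s@s));return (np.array(c["intrinsics"])@[s[0],s[1],1])[:2]
def save(cam,name):
    f=arm.grab_frame(cam);cv2.imwrite(f"pics/{name}.png",f[:,:,::-1]);return f
E
python3 - <<'E'
from h import *
np.set_printoptions(precision=3,suppress=True)
a=save("top","t0");b=save("side","s0")
for cam in("top","side"):
    print(cam,"campos",ray(cam,(320,200))[0])
    for n in["mill","bay","rack","organizer","whisk","magnet"]:
        for r in arm.place_of(cam,n)[:4]:
            v,u=r["at"];print(n,round(r["p"],2),[round(u),round(v)],onz(cam,(u,v)))
print(arm.get_obs()["orientation"],arm.get_obs()["time_s"])
E
```

```text
top campos [0.394 0.04  1.051]
mill 0.89 [342, 201] [0.553 0.002 0.   ]
mill 0.87 [363, 261] [ 0.402 -0.043  0.   ]
mill 0.78 [305, 179] [0.612 0.092 0.   ]
bay 0.86 [352, 148] [ 0.689 -0.027  0.   ]
rack 0.8 [292, 127] [0.748 0.125 0.   ]
organizer 0.9 [416, 144] [ 0.693 -0.191  0.   ]
organizer 0.49 [425, 194] [ 0.563 -0.207  0.   ]
whisk 0.78 [278, 212] [0.53  0.162 0.   ]
whisk 0.65 [348, 149] [ 0.685 -0.017  0.   ]
magnet 0.48 [429, 193] [ 0.565 -0.215  0.   ]
side campos [ 0.54  -0.655  0.768]
mill 0.92 [216, 250] [ 0.395 -0.049  0.   ]
mill 0.87 [292, 223] [ 0.551  0.012 -0.   ]
mill 0.6 [314, 194] [0.603 0.096 0.   ]
bay 0.61 [359, 236] [ 0.687 -0.032  0.   ]
rack 0.71 [372, 182] [0.74 0.12 0.  ]
organizer 0.84 [371, 302] [ 0.686 -0.192  0.   ]
whisk 0.7 [280, 172] [0.53  0.171 0.   ]
[3.069 0.672 0.   ] 0.7
```

View pics/t0.png

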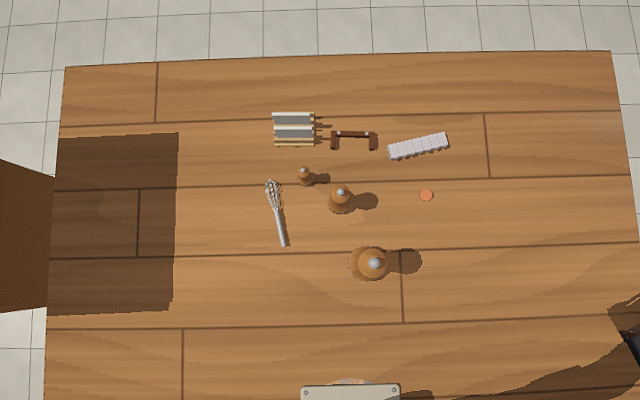

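View pics/s0.png

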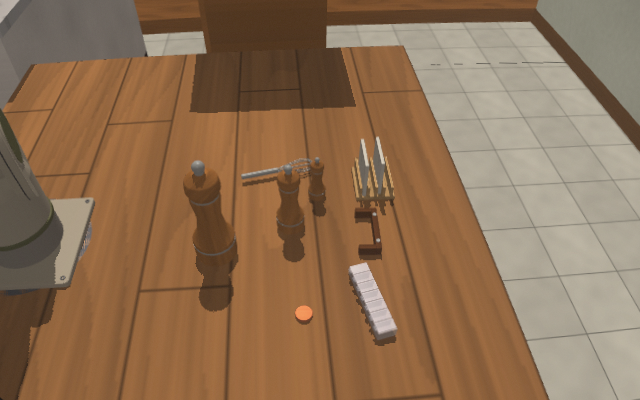

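Top view: there are three mills, large (370,262), middle (342,200) and small (305,175). The oak bay is at (353,140), the rack at (293,130), the organizer at (418,145), the magnet at (426,195) and the whisk at (277,212). The middle one should be the target. I'll check its height and measure the bay's yaw.

```bash
python3 - <<'E'
from h import *
np.set_printoptions(precision=4,suppress=True)
T={}
for cam in("top","side"):
    for r in arm.trace(cam,"mill")[:3]:
        l,t,rr,b=r["bbox"]
        g=onz(cam,((l+rr)/2,b));print(cam,"mill",round(r["p"],2),[round(x) for x in r["bbox"]])
    for r in arm.trace(cam,"bay")[:1]:
        m=r["region"].astype(np.uint8);v,u=np.nonzero(m)
        print(cam,"bay",r["bbox"])
        T[cam]=m
# knob triangulation
def tri(a,b):
    o1,d1=ray("top",a);o2,d2=ray("side",b)
    s=np.linalg.lstsq(np.c_[d1,-d2],o2-o1,rcond=None)[0];p,q=o1+s[0]*d1,o2+s[1]*d2
    return (p+q)/2,np.linalg.norm(p-q)
for n,a,b in(("L",(374,263),(198,168)),("M",(341,191),(288,169)),("S",(304,169),(317,160))): print(n,tri(a,b))
# bay fit: silhouette of 3D model vs masks, both cameras
from scipy.optimize import minimize
def boxes(p):
    c,s=np.cos(p[2]),np.sin(p[2]);out=[]
    for x0,x1,y0,y1 in((29,41,-55,55),(-4,31,43,55),(-4,31,-55,-43)):
        out.append(np.array([[p[0]+(c*x-s*y)/1e3,p[1]+(s*x+c*y)/1e3,z] for x in(x0,x1) for y in(y0,y1) for z in(0,.022)]))
    return out
def cost(p):
    e=0
    for cam,m in T.items():
        im=np.zeros((1600,2560),np.uint8)
        for B in boxes(p):
            uv=np.array([proj(cam,X) for X in B])*4+1.5
            cv2.fillConvexPoly(im,cv2.convexHull(np.round(uv).astype(np.int32)),255)
        im=cv2.resize(im,(640,400),interpolation=cv2.INTER_AREA)/255.
        e+=np.abs(im-m).sum()
    return e
best=min((minimize(cost,[.688,-.03,y],method="Nelder-Mead",options=dict(initial_simplex=np.array([[.688,-.03,y],[.698,-.03,y],[.688,-.02,y],[.688,-.03,y+.15]]))) for y in(-.2,0,.2)),key=lambda r:r.fun)
print("bay",best.x,best.fun,T["top"].sum(),T["side"].sum())
f=cv2.imread("pics/s0.png")[140:330,170:410];g=cv2.imread("pics/t0.png")[100:290,260:460]
for cam,img,o in(("side",f,(170,140)),("top",g,(260,100))):
    for B in boxes(best.x):
        for X in B[1::2]:
            u,v=proj(cam,X);cv2.circle(img,(int(round(u-o[0])),int(round(v-o[1]))),0,(0,255,0),-1)
cv2.imwrite("pics/c0.png",cv2.resize(np.hstack([f,g]),None,fx=1.8,fy=1.8,interpolation=cv2.INTER_CUBIC))
E
```

```text
top mill 0.63 [330, 184, 351, 216]
top mill 0.58 [346, 245, 388, 281]
top bay [328.6, 131.1, 373.4, 151.0]
side mill 0.66 [307, 154, 324, 201]
side mill 0.6 [181, 161, 239, 268]
side mill 0.56 [277, 163, 303, 234]
side bay [354.5, 207.0, 385.0, 253.0]
L (array([ 0.3966, -0.0471,  0.223 ]), np.float64(0.00020253024050177046))
M (array([0.5491, 0.0091, 0.1582]), np.float64(0.0022498142170999194))
S (array([0.6111, 0.0895, 0.1053]), np.float64(0.003147923686924477))Traceback (most recent call last):
  File "<stdin>", line 35, in <module>
  File "<stdin>", line 35, in <genexpr>
    res = _minimize_neldermead(fun, x0, args, callback, bounds=bounds,
                               **options)
    fxcc = func(xcc)
    fx = function(np.copy(x), *(wrapper_args + args))
  File "<stdin>", line 30, in cost
  File "h.py", line 11, in proj
    c=arm.camera_info(cam);p=np.array(c["R"])@X+np.array(c["t"]);s=p[:2]/p[2]
ValueError: time passes only in moves, steps and waits
```

```bash
sed -i 's/^from plant import arm/from plant import arm\nINFO={n:arm.camera_info(n) for n in("top","side")}/; s/c=arm.camera_info(cam)/c=INFO[cam]/' h.py
cat > fit.py <<'E'
from h import *
from scipy.optimize import minimize
def boxes(p):
    c,s=np.cos(p[2]),np.sin(p[2]);out=[]
    for x0,x1,y0,y1 in((29,41,-55,55),(-4,31,43,55),(-4,31,-55,-43)):
        out.append(np.array([[p[0]+(c*x-s*y)/1e3,p[1]+(s*x+c*y)/1e3,z] for x in(x0,x1) for y in(y0,y1) for z in(0,.022)]))
    return out
def millparts(p):
    a=np.linspace(0,2*np.pi,24,endpoint=False);out=[]
    pr=[(0,29),(34,29),(75,16),(125,23),(140,18),(150,8),(166,6)]
    for (z0,r0),(z1,r1) in zip(pr,pr[1:]):
        out.append(np.array([[p[0]+r*np.cos(t)/1e3,p[1]+r*np.sin(t)/1e3,z/1e3] for z,r in((z0,r0),(z1,r1)) for t in a]))
    return out
def fit(parts,T,x0,step):
    def cost(p):
        e=0
        for cam,m in T.items():
            im=np.zeros((1600,2560),np.uint8)
            for B in parts(p):
                uv=np.array([proj(cam,X) for X in B])*4+1.5
                cv2.fillConvexPoly(im,cv2.convexHull(np.round(uv).astype(np.int32)),255)
            e+=np.abs(cv2.resize(im,(640,400),interpolation=cv2.INTER_AREA)/255.-m).sum()
        return e
    x0=np.array(x0)
    S=np.vstack([x0]+[x0+np.eye(len(x0))[i]*step[i] for i in range(len(x0))])
    r=minimize(cost,x0,method="Nelder-Mead",options=dict(initial_simplex=S,maxiter=80));return r.x,r.fun
E
python3 - <<'E'
from fit import *
np.set_printoptions(precision=4,suppress=True)
T={};M={}
for cam in("top","side"):
    T[cam]=arm.trace(cam,"bay")[0]["region"].astype(float)
    tgt=proj(cam,np.array([.55,.009,.07]))
    for r in arm.trace(cam,"mill"):
        l,t,rr,b=r["bbox"]
        if l<tgt[0]<rr and t<tgt[1]<b: M.setdefault(cam,r["region"].astype(float))
rs=[fit(boxes,T,[.688,-.03,y],[.01,.01,.15]) for y in(-.2,0,.2)]
for r in rs: print("bay",r)
print([(c,m.sum()) for c,m in T.items()])
print("mill",fit(millparts,M,[.55,.008],[.01,.01]),[(c,m.sum()) for c,m in M.items()])
p=min(rs,key=lambda r:r[1])[0]
f=cv2.imread("pics/s0.png")[140:330,170:410];g=cv2.imread("pics/t0.png")[100:290,260:460]
for cam,img,o in(("side",f,(170,140)),("top",g,(260,100))):
    for B in boxes(p):
        for X in B[1::2]:
            u,v=proj(cam,X);cv2.circle(img,(int(round(u-o[0])),int(round(v-o[1]))),0,(0,255,0),-1)
cv2.imwrite("pics/c0.png",cv2.resize(np.hstack([f,g]),None,fx=1.8,fy=1.8,interpolation=cv2.INTER_CUBIC))
E
```

```text
bay (array([ 0.6862, -0.026 , -0.0825]), np.float64(176.8235294117647))
bay (array([ 0.6863, -0.0261, -0.0813]), np.float64(175.87058823529412))
bay (array([ 0.686 , -0.0263, -0.0739]), np.float64(178.9294117647059))
[('top', np.float64(399.0)), ('side', np.float64(679.0))]
mill (array([0.5475, 0.0124]), np.float64(181.74117647058824)) [('top', np.float64(564.0)), ('side', np.float64(1441.0))]
```

View pics/c0.png

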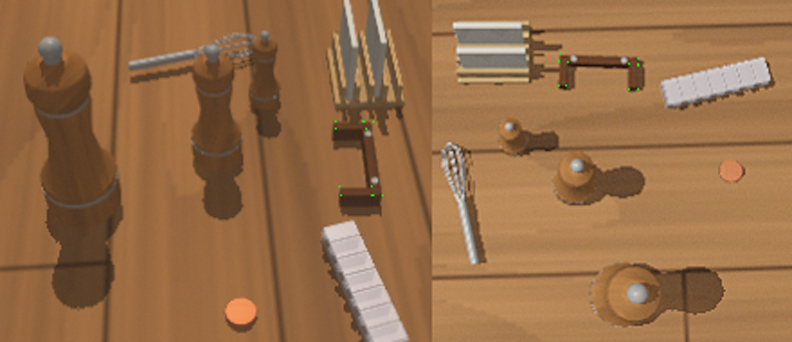

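The networks' fit puts the bay at (0.686, -0.026) with yaw -0.08. The middle mill is at (0.548, 0.011), and its knob centre at 158 mm high fits a 166 mm mill. The crop confirms it: it is the middle of the three, and the fitted green bay corners lie on the rails.

Plan: the large mill blocks the way behind, so I'll lean the tool in from -y and straddle the foot with open fingers. The rear finger then pushes the mill along.

```bash
cat > go.py <<'E'
from h import *
from scipy.spatial.transform import Rotation as Ro
def pose(psi,xy,z,back=0.,a=50.,along=0.):
    a=np.radians(a);c,s=np.cos(a),np.sin(a)
    R=Ro.from_euler('z',psi,degrees=True).as_matrix()@np.array([[0,1,0],[c,0,s],[s,0,-c]])
    tip=np.array([xy[0],xy[1],z])+R[:,1]*along
    return tip-(.182+back)*R[:,2],R
def plan(psi,xy,z,n=None,**k):
    p,R=pose(psi,xy,z,**k);o=arm.get_obs()
    rv=(Ro.from_matrix(R)*Ro.from_rotvec(o["orientation"]).inv()).as_rotvec();d=(p-o["position"])*100
    print("target",p.round(4),"total cm",d.round(2),"rv",rv.round(4))
    if n: print(n,"rows of",(d/n).round(3),(rv/n).round(4))
E
python3 -c "
from go import *
plan(-10,(.548,.014),.013,12,back=.14)
plan(-10,(.548,.014),.013,12)"
```

```text
target [ 0.5052 -0.2289  0.22  ] total cm [ 24.42  33.9  -18.48] rv [ 0.717  -0.5532  0.9016]
12 rows of [ 2.035  2.825 -1.54 ] [ 0.0597 -0.0461  0.0751]
target [ 0.5238 -0.1233  0.13  ] total cm [ 26.28  44.46 -27.48] rv [ 0.717  -0.5532  0.9016]
12 rows of [ 2.19   3.705 -2.29 ] [ 0.0597 -0.0461  0.0751]
```

drive_tool(
  plan=[
    [8.7,1.63,2.26,-1.23,0.0478,-0.0369,0.0601],
    [8.7,1.63,2.26,-1.23,0.0478,-0.0369,0.0601],
    [8.7,1.63,2.26,-1.23,0.0478,-0.0369,0.0601],
    [8.7,1.63,2.26,-1.23,0.0478,-0.0369,0.0601],
    [8.7,1.63,2.26,-1.23,0.0478,-0.0369,0.0601],
  ],
)

```text
time_s: 1.6
position: [0.343, -0.454, 0.343]
orientation: [-2.732, -1.053, -0.343]
contact_force: [0.3, -0.9, 0.7]
gripper_width: 0.087
grip_force: 0.0
```

drive_tool(
  plan=[
    [8.7,1.63,2.26,-1.23,0.0478,-0.0369,0.0601],
    [8.7,1.63,2.26,-1.23,0.0478,-0.0369,0.0601],
    [8.7,1.63,2.26,-1.23,0.0478,-0.0369,0.0601],
    [8.7,1.63,2.26,-1.23,0.0478,-0.0369,0.0601],
    [8.7,1.63,2.26,-1.23,0.0478,-0.0369,0.0601],
  ],
)

```text
time_s: 2.1
position: [0.4245, -0.3411, 0.2815]
orientation: [-2.325, -1.351, -0.634]
contact_force: [1.0, 0.4, -1.1]
gripper_width: 0.0868
grip_force: 0.0
```

drive_tool(
  plan=[
    [8.7,1.63,2.26,-1.23,0.0478,-0.0369,0.0601],
    [8.7,1.63,2.26,-1.23,0.0478,-0.0369,0.0601],
    [8.7,1.63,2.26,-1.23,0.0478,-0.0369,0.0601],
    [8.7,1.63,2.26,-1.23,0.0478,-0.0369,0.0601],
    [8.7,1.63,2.26,-1.23,0.0478,-0.0369,0.0601],
  ],
)

```text
time_s: 2.6
position: [0.5061, -0.2283, 0.2199]
orientation: [-1.867, -1.57, -0.874]
contact_force: [0.3, -0.5, -0.1]
gripper_width: 0.0864
grip_force: 0.0
```

```bash
python3 -c "
from go import *
plan(-10,(.548,.014),.013,back=.14)
plan(-10,(.548,.014),.013,10)
o=arm.get_obs();print(o['time_s'],o['joint_pos'],o['contact_force'])
save('side','s1')"
```

```text
target [ 0.5052 -0.2289  0.22  ] total cm [-0.09 -0.06  0.  ] rv [-0.0016  0.002  -0.0015]
target [ 0.5238 -0.1233  0.13  ] total cm [ 1.77 10.5  -8.99] rv [-0.0016  0.002  -0.0015]
10 rows of [ 0.177  1.05  -0.899] [-0.0002  0.0002 -0.0002]
2.6 [ 0.98065756  0.59250479 -0.53190131  1.7228587  -0.56446978  1.25823943
  0.58891719] [ 0.30392871 -0.52819237 -0.14766643]
```

View pics/s1.png

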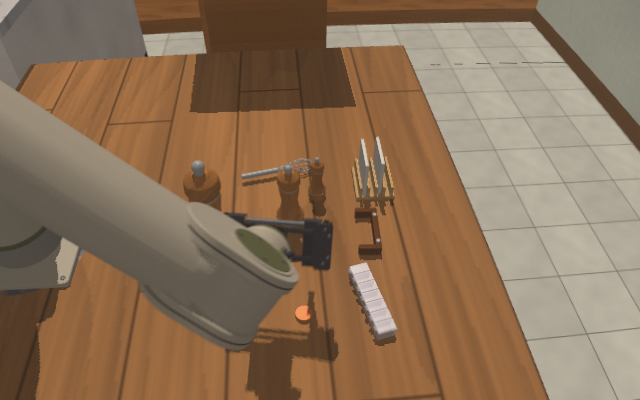

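The arm is clear of everything: fingers at about (280,220)–(320,240), with the mill at (288,190) ahead of the opening. I'll slide in.

drive_tool(
  plan=[
    [8.7,0.18,1.05,-0.9,0,0,0],
    [8.7,0.18,1.05,-0.9,0,0,0],
    [8.7,0.18,1.05,-0.9,0,0,0],
    [8.7,0.18,1.05,-0.9,0,0,0],
    [8.7,0.18,1.05,-0.9,0,0,0],
  ],
)

```text
time_s: 3.15
position: [0.5144, -0.1758, 0.1747]
orientation: [-1.87, -1.569, -0.872]
contact_force: [-0.7, 0.9, -0.3]
gripper_width: 0.0872
grip_force: 0.0
```

drive_tool(
  plan=[
    [8.7,0.18,1.05,-0.9,0,0,0],
    [8.7,0.18,1.05,-0.9,0,0,0],
    [8.7,0.18,1.05,-0.9,0,0,0],
    [8.7,0.09,0.5,-0.45,0,0,0],
    [8.7,0.0,0.0,0,0,0,0],
  ],
)

```text
time_s: 3.65
position: [0.5207, -0.1389, 0.1431]
orientation: [-1.868, -1.568, -0.871]
contact_force: [-0.1, 0.7, -0.1]
gripper_width: 0.087
grip_force: 0.0
```

```bash
python3 -c "
from go import *
plan(-10,(.548,.014),.013)
a=save('side','x')[100:300,150:400];b=save('top','y')[100:300,220:470]
cv2.imwrite('pics/c2.png',cv2.resize(np.hstack([a,b])[:,:,::-1],None,fx=1.6,fy=1.6))"
```

```text
target [ 0.5238 -0.1233  0.13  ] total cm [ 0.31  1.56 -1.32] rv [-0.0011 -0.0006 -0.0011]
```

View pics/c2.png

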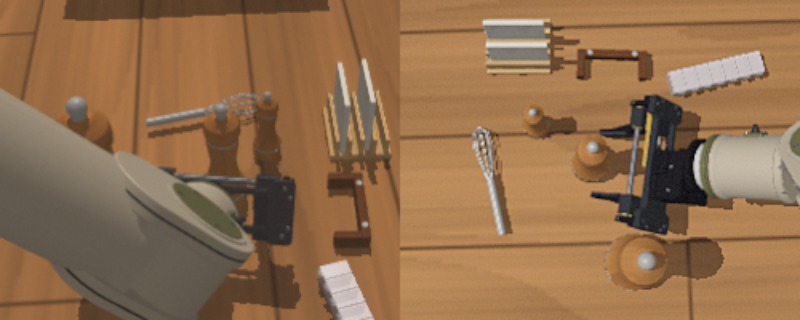

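Fingers straddle the foot, with the large mill clear below. I'll finish the insertion and start pushing slowly.

drive_tool(
  plan=[
    [8.7,0.16,0.78,-0.66,0,0,0],
    [8.7,0.15,0.78,-0.66,0,0,0],
    [7.0,0,0,0,0,0,0],
    [7.0,0,0,0,0,0,0],
    [7.0,0,0,0,0,0,0],
  ],
)

```text
time_s: 4.25
position: [0.524, -0.1245, 0.1307]
orientation: [-1.87, -1.569, -0.872]
contact_force: [-0.5, -1.2, -0.1]
gripper_width: 0.073
grip_force: 0.0
```

drive_tool(
  plan=[
    [7.0,0.4,-0.07,0,0,0,0],
    [7.0,0.4,-0.07,0,0,0,0],
    [7.0,0.4,-0.07,0,0,0,0],
    [7.0,0.4,-0.07,0,0,0,0],
    [7.0,0.4,-0.07,0,0,0,0],
  ],
)

```text
time_s: 4.75
position: [0.5442, -0.1277, 0.1306]
orientation: [-1.869, -1.568, -0.872]
contact_force: [-2.4, 1.1, 1.0]
gripper_width: 0.0697
grip_force: 1.1
```

```bash
python3 -c "
from go import *
from fit import *
o=arm.get_obs();print(o['contact_force'],o['moment'])
plan(-10,(.568,.0105),.013)
f=save('top','y3');save('side','x3')
r=arm.trace('top','mill')
for m in r: print(m['p'],m['bbox'])
M=[m for m in r if m['bbox'][0]<345<m['bbox'][2] and m['bbox'][1]<198<m['bbox'][3]]
print(fit(millparts,{'top':M[0]['region'].astype(float)},[.562,.008],[.01,.01]))"
```

```text
[-2.44520766  1.14979264  0.98484573] [-0.57136453  0.34973713  0.41678842]
target [ 0.5438 -0.1268  0.13  ] total cm [-0.04  0.09 -0.06] rv [-0.0006 -0.0001 -0.0003]
0.92 [346.0, 244.5, 388.2, 282.3]
0.83 [299.6, 166.0, 312.1, 184.2]
0.82 [327.2, 174.2, 352.4, 210.1]
(array([0.56324216, 0.00777436]), np.float64(35.294117647058826))
```

drive_tool(
  plan=[
    [7.0,0.4,-0.07,0,0,0,0],
    [7.0,0.4,-0.07,0,0,0,0],
    [7.0,0.4,-0.07,0,0,0,0],
    [7.0,0.4,-0.07,0,0,0,0],
    [7.0,0.4,-0.07,0,0,0,0],
  ],
)

```text
time_s: 5.4
position: [0.5643, -0.1313, 0.1305]
orientation: [-1.869, -1.569, -0.872]
contact_force: [-1.3, 0.8, 0.1]
gripper_width: 0.07
grip_force: 0.8
```

drive_tool(
  plan=[
    [7.0,0.4,-0.07,0,0,0,0],
    [7.0,0.4,-0.07,0,0,0,0],
    [7.0,0.4,-0.07,0,0,0,0],
    [7.0,0.3,-0.05,0,0,0,0],
    [8.4,0,0,0,0,0,0],
  ],
)

```text
time_s: 5.9
position: [0.5795, -0.134, 0.1307]
orientation: [-1.87, -1.569, -0.873]
contact_force: [0.2, 0.5, -0.1]
gripper_width: 0.0731
grip_force: 0.0
```

```bash
python3 -c "
from go import *
from fit import *
o=arm.get_obs();print(o['contact_force'],o['moment'])
T={}
for cam in ('top','side'):
    f=save(cam,cam+'4')
    r=arm.trace(cam,'mill');t=proj(cam,np.array([.597,.002,.08]));print(t)
    for m in r:
        b=m['bbox'];print(b)
        if cam=='top' and b[0]<t[0]<b[2] and b[1]<t[1]<b[3]: T[cam]=m['region'].astype(float)
x,e=fit(millparts,T,[.597,.002],[.01,.01]);print(x,e)
plan(-27,x+[.0014,.0027],.013,5)"
```

```text
[ 0.2042055   0.49845345 -0.10167233] [-0.88953163  0.05764473 -0.01217394]
[342.48718102 176.9153127 ]
[329.2, 162.2, 354.4, 195.9]
[299.0, 167.4, 313.4, 184.5]
[347.0, 244.9, 386.9, 280.6]
[273.5, 123.3, 315.4, 138.7]
[314.32527355 199.12871466]
[309.6, 156.3, 323.8, 168.5]
[194.3, 161.1, 223.5, 266.4]
[300.5, 167.2, 325.8, 213.4]
[0.59954385 0.00230058] 32.603921568627456
target [ 0.5376 -0.1192  0.13  ] total cm [-4.13  1.48 -0.07] rv [ 0.      0.0004 -0.2963]
5 rows of [-0.826  0.295 -0.013] [ 0.      0.0001 -0.0593]
```

drive_tool(
  plan=[
    [8.6,-0.83,0.3,0,0,0,-0.0593],
    [8.6,-0.83,0.3,0,0,0,-0.0593],
    [8.6,-0.83,0.3,0,0,0,-0.0593],
    [8.6,-0.82,0.29,0,0,0,-0.0593],
    [8.6,-0.82,0.29,0,0,0,-0.0593],
  ],
)

```text
time_s: 6.6
position: [0.5372, -0.1191, 0.1307]
orientation: [-2.139, -1.307, -0.997]
contact_force: [0.5, 0.6, -0.1]
gripper_width: 0.0858
grip_force: 0.0
```

drive_tool(
  plan=[
    [7.0,0,0,0,0,0,0],
    [7.0,0,0,0,0,0,0],
    [7.0,0,0,0,0,0,0],
    [7.0,0.36,-0.18,0,0,0,0],
    [7.0,0.36,-0.18,0,0,0,0],
  ],
)

```text
time_s: 7.1
position: [0.5452, -0.1227, 0.1305]
orientation: [-2.135, -1.31, -0.996]
contact_force: [-1.8, 1.2, -0.7]
gripper_width: 0.0702
grip_force: 0.9
```

drive_tool(
  plan=[
    [7.0,0.36,-0.18,0,0,0,0],
    [7.0,0.36,-0.18,0,0,0,0],
    [7.0,0.36,-0.18,0,0,0,0],
    [7.0,0.36,-0.18,0,0,0,0],
    [7.0,0.36,-0.18,0,0,0,0],
  ],
)

```text
time_s: 7.6
position: [0.5631, -0.1318, 0.1306]
orientation: [-2.136, -1.309, -0.996]
contact_force: [-2.5, 0.8, 1.0]
gripper_width: 0.0697
grip_force: 1.0
```

```bash
cat > see.py <<'E'
from go import *
from fit import *
def see(g,cams=('top',)):
    o=arm.get_obs();print(o['time_s'],o['contact_force'].round(1) if hasattr(o['contact_force'],'round') else o['contact_force'])
    T={}
    for cam in cams:
        save(cam,cam+'L');t=proj(cam,np.array([g[0],g[1],.1]))
        for m in arm.trace(cam,'mill'):
            b=m['bbox']
            if b[0]<t[0]<b[2] and b[1]<t[1]<b[3]: T.setdefault(cam,m['region'].astype(float))
    x,e=fit(millparts,T,list(g),[.01,.01])
    B=np.array([.6863,-.0261]);c,s=np.cos(-.081),np.sin(-.081);d=x-B
    print("mill",x.round(4),round(e),"in bay mm",(1e3*np.array([c*d[0]+s*d[1],-s*d[0]+c*d[1]])).round(1));return x
E
python3 -c "
from see import *
x=see((.617,-.007))
plan(-27,x,.013)"
```

```text
7.6 [-2.5  0.8  1. ]
mill [ 0.6211 -0.0101] 44 in bay mm [-66.3  10.7]
target [ 0.5578 -0.1343  0.13  ] total cm [-0.56 -0.22 -0.06] rv [0.0004 0.0008 0.0007]
```

drive_tool(
  plan=[
    [7.0,0.36,-0.18,0,0,0,0],
    [7.0,0.36,-0.18,0,0,0,0],
    [7.0,0.36,-0.18,0,0,0,0],
    [7.0,0.36,-0.18,0,0,0,0],
    [7.0,0.36,-0.18,0,0,0,0],
  ],
)

```text
time_s: 8.2
position: [0.5811, -0.1409, 0.1306]
orientation: [-2.136, -1.309, -0.996]
contact_force: [-1.7, 1.6, -0.0]
gripper_width: 0.0703
grip_force: 0.8
```

drive_tool(
  plan=[
    [7.0,0.36,-0.18,0,0,0,0],
    [7.0,0.36,-0.18,0,0,0,0],
    [7.6,0,0,0,0,0,0],
    [7.6,0,0,0,0,0,0],
  ],
)

```text
time_s: 8.6
position: [0.5882, -0.1446, 0.1306]
orientation: [-2.137, -1.309, -0.997]
contact_force: [-0.7, -0.5, 0.8]
gripper_width: 0.0748
grip_force: 0.0
```

```bash
python3 -c "
from see import *
x=see((.645,-.023),('top','side'))
plan(-27,x,.013,8,back=.1,along=.004)"
```

```text
8.6 [-0.7 -0.5  0.8]
mill [ 0.6427 -0.0237] 727 in bay mm [-43.7  -1.1]
target [ 0.5482 -0.218   0.1943] total cm [-3.98 -7.36  6.36] rv [0.     0.0003 0.0001]
8 rows of [-0.498 -0.92   0.796] [0. 0. 0.]
```

View pics/topL.png

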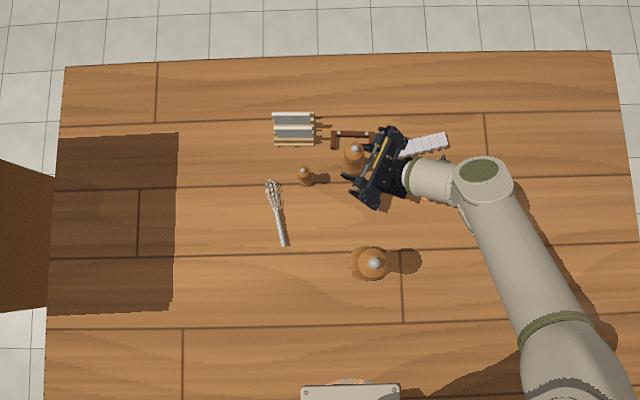

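The mill stands in front of the bay at (355,152), about 44 mm short and centred to within 1 mm. I'll retreat, close the fingers, then push along the bay axis.

drive_tool(
  plan=[
    [7.8,-0.43,-0.85,0.8,0,0,0],
    [7.8,-0.43,-0.85,0.8,0,0,0],
    [7.8,-0.43,-0.85,0.8,0,0,0],
    [7.8,-0.43,-0.85,0.8,0,0,0],
  ],
)

```text
time_s: 9.2
position: [0.5704, -0.1797, 0.1636]
orientation: [-2.137, -1.309, -0.997]
contact_force: [-0.0, 0.0, 0.4]
gripper_width: 0.0777
grip_force: 0.0
```

drive_tool(
  plan=[
    [5,-0.43,-0.85,0.8,0,0,0],
    [3,-0.43,-0.85,0.8,0,0,0],
    [0,-0.43,-0.85,0.8,0,0,0],
    [0,-0.43,-0.85,0.8,0,0,0],
    [0,0,0,0,0,0,0],
  ],
)

```text
time_s: 9.7
position: [0.5534, -0.2142, 0.1957]
orientation: [-2.139, -1.309, -0.998]
contact_force: [0.3, 0.2, 0.2]
gripper_width: 0.0459
grip_force: 0.0
```

```bash
python3 -c "
from see import *
x=see((.643,-.023),('top','side'))
B=np.array([.6863,-.0261]);c,s=np.cos(-.081),np.sin(-.081)
b=np.array([c*(x-B)[0]+s*(x-B)[1],-s*(x-B)[0]+c*(x-B)[1]])+[-.052,-.003]
w=B+[c*b[0]-s*b[1],s*b[0]+c*b[1]]
plan(-4.64,w,.014,6,back=.09,a=42.)
plan(-4.64,w,.014,6,a=42.)"
```

```text
9.7 [0.3 0.2 0.2]
mill [ 0.6422 -0.0236] 634 in bay mm [-44.1  -1.1]
target [ 0.5754 -0.2038  0.2161] total cm [2.18 0.78 2.19] rv [-0.1358  0.038   0.3887]
6 rows of [0.363 0.131 0.364] [-0.0226  0.0063  0.0648]
target [ 0.5803 -0.1438  0.1493] total cm [ 2.67  6.79 -4.5 ] rv [-0.1358  0.038   0.3887]
6 rows of [ 0.444  1.131 -0.75 ] [-0.0226  0.0063  0.0648]
```

drive_tool(
  plan=[
    [0,0.44,0.16,0.44,-0.0272,0.0076,0.0777],
    [0,0.44,0.16,0.44,-0.0272,0.0076,0.0777],
    [0,0.44,0.16,0.44,-0.0272,0.0076,0.0777],
    [0,0.43,0.15,0.44,-0.0272,0.0076,0.0777],
    [0,0.43,0.15,0.43,-0.0272,0.0076,0.0777],
  ],
)

```text
time_s: 10.4
position: [0.5756, -0.2038, 0.2161]
orientation: [-1.873, -1.732, -0.718]
contact_force: [-0.0, 0.2, 0.1]
gripper_width: 0.0007
grip_force: 0.0
```

drive_tool(
  plan=[
    [0,0.08,1.0,-1.1,0,0,0],
    [0,0.08,1.0,-1.1,0,0,0],
    [0,0.08,1.0,-1.1,0,0,0],
  ],
)

```text
time_s: 10.7
position: [0.5771, -0.173, 0.1815]
orientation: [-1.877, -1.726, -0.72]
contact_force: [-0.1, 0.0, 0.3]
gripper_width: 0.0004
grip_force: 0.0
```

```bash
python3 -c "
from see import *
x=see((.643,-.023))
B=np.array([.6863,-.0261]);c,s=np.cos(-.081),np.sin(-.081)
b=np.array([c*(x-B)[0]+s*(x-B)[1],-s*(x-B)[0]+c*(x-B)[1]])+[-.052,-.003]
w=B+[c*b[0]-s*b[1],s*b[0]+c*b[1]]
plan(-4.64,w,.014,4,a=42.);print(arm.get_obs()['gripper_width'])
o=arm.get_obs();R=Ro.from_rotvec(o['orientation']).as_matrix();print(o['position']+.182*R[:,2])"
```

```text
10.7 [-0.1  0.   0.3]
mill [ 0.6455 -0.0245] 43 in bay mm [-40.8  -1.7]
target [ 0.5836 -0.1447  0.1493] total cm [ 0.69  2.73 -3.17] rv [-0.0025 -0.003  -0.0006]
4 rows of [ 0.171  0.682 -0.792] [-0.0006 -0.0007 -0.0001]
0.0003499662651890132
[ 0.58613616 -0.05025941  0.04595295]
```

drive_tool(
  plan=[
    [0,0.1,0.7,-0.8,0,0,0],
    [0,0.1,0.7,-0.8,0,0,0],
    [0,0.1,0.7,-0.8,0,0,0],
    [0,0.1,0.63,-0.77,0,0,0],
    [0,0,0,0,0,0,0],
  ],
)

```text
time_s: 11.3
position: [0.5815, -0.1457, 0.1506]
orientation: [-1.874, -1.729, -0.719]
contact_force: [-0.4, -0.0, -0.8]
gripper_width: 0.0006
grip_force: 0.0
```

drive_tool(
  plan=[
    [0,0.5,-0.04,0,0,0,0],
    [0,0.5,-0.04,0,0,0,0],
    [0,0.4,-0.03,0,0,0,0],
    [0,0.4,-0.03,0,0,0,0],
    [0,0.4,-0.03,0,0,0,0],
  ],
)

```text
time_s: 11.8
position: [0.6041, -0.1489, 0.1519]
orientation: [-1.876, -1.729, -0.72]
contact_force: [-2.6, -0.1, 1.9]
gripper_width: 0.0005
grip_force: 1.3
```

```bash
python3 -c "
from see import *
x=see((.655,-.025),('top','side'))
o=arm.get_obs();R=Ro.from_rotvec(o['orientation']).as_matrix();print(o['position']+.182*R[:,2])
a=cv2.imread('pics/sideL.png')[120:340,240:460];b=cv2.imread('pics/topL.png')[90:250,260:460]
cv2.imwrite('pics/c5.png',np.hstack([cv2.resize(a,(400,400)),cv2.resize(b,(400,320))[:,:] if 0 else cv2.copyMakeBorder(cv2.resize(b,(400,320)),0,80,0,0,0)]))"
```

```text
11.8 [-2.6 -0.1  1.9]
mill [ 0.6526 -0.0228] 1128 in bay mm [-33.9   0.6]
[ 0.61415111 -0.02772171  0.01639894]
```

View pics/c5.png

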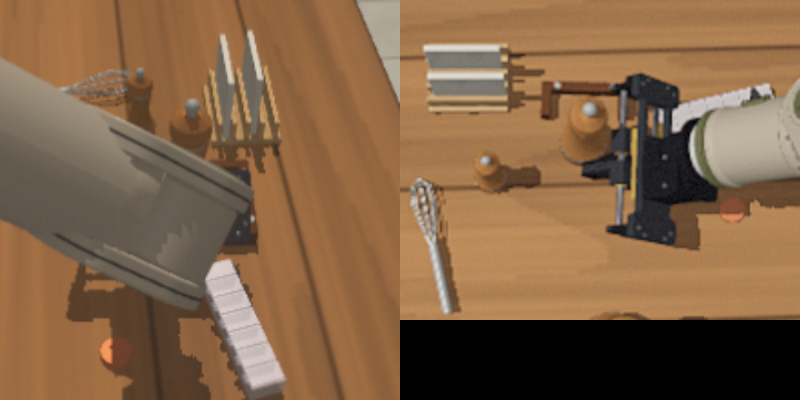

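Mill upright and entering the bay centrally (head at crop (590,110), rails around it). I'll continue.

drive_tool(
  plan=[
    [0,0.4,-0.03,-0.05,0,0,0],
    [0,0.4,-0.03,-0.05,0,0,0],
    [0,0.4,-0.03,-0.05,0,0,0],
    [0,0.4,-0.03,-0.05,0,0,0],
    [0,0.3,-0.03,0,0,0,0],
  ],
)

```text
time_s: 12.5
position: [0.6231, -0.1504, 0.1496]
orientation: [-1.877, -1.729, -0.72]
contact_force: [-2.7, -0.5, 1.2]
gripper_width: 0.0004
grip_force: 1.1
```

drive_tool(
  plan=[
    [0,0.2,-0.02,0,0,0,0],
    [0,0.15,-0.01,0,0,0,0],
  ],
)

```text
time_s: 12.7
position: [0.6265, -0.1507, 0.1497]
orientation: [-1.877, -1.729, -0.721]
contact_force: [-1.2, 0.0, 0.8]
gripper_width: -0.0002
grip_force: 1.0
```

```bash
python3 -c "
from see import *
x=see((.68,-.025))
o=arm.get_obs();R=Ro.from_rotvec(o['orientation']).as_matrix();print(o['position']+.182*R[:,2])"
```

```text
12.7 [-1.2  0.   0.8]
mill [ 0.6753 -0.0238] 67 in bay mm [-11.2   1.4]
[ 0.63662504 -0.0295046   0.01439827]
```

drive_tool(
  plan=[
    [0,0.15,-0.01,0,0,0,0],
    [0,0.15,-0.01,0,0,0,0],
    [0,0.1,-0.01,0,0,0,0],
  ],
)

```text
time_s: 13.1
position: [0.6304, -0.1511, 0.1497]
orientation: [-1.877, -1.729, -0.721]
contact_force: [-1.6, -0.3, -0.5]
gripper_width: 0.0002
grip_force: 0.8
```

drive_tool(
  plan=[
    [0,0.1,-0.01,0,0,0,0],
    [0,0.1,-0.01,0,0,0,0],
  ],
)

```text
time_s: 13.3
position: [0.6324, -0.1512, 0.1497]
orientation: [-1.877, -1.73, -0.721]
contact_force: [-1.4, 0.4, -0.1]
gripper_width: 0.0006
grip_force: 0.8
```

drive_tool(
  plan=[
    [0,0.1,-0.01,0,0,0,0],
    [0,0,0,0,0,0,0],
  ],
)

```text
time_s: 13.5
position: [0.6335, -0.1513, 0.1498]
orientation: [-1.877, -1.73, -0.721]
contact_force: [-1.1, 0.4, 0.4]
gripper_width: 0.0006
grip_force: 0.5
```

Not against the rail yet, so I'll go on in 1 mm steps.

drive_tool(
  plan=[
    [0,0.1,-0.01,0,0,0,0],
    [0,0.1,-0.01,0,0,0,0],
  ],
)

```text
time_s: 13.7
position: [0.6354, -0.1515, 0.1498]
orientation: [-1.877, -1.729, -0.721]
contact_force: [-2.1, 0.6, -0.6]
gripper_width: 0.0007
grip_force: 0.7
```

drive_tool(
  plan=[
    [0,0.1,-0.01,0,0,0,0],
  ],
)

```text
time_s: 13.8
position: [0.6364, -0.1516, 0.1498]
orientation: [-1.877, -1.73, -0.721]
contact_force: [-1.6, -0.8, -0.6]
gripper_width: 0.0004
grip_force: 0.7
```

drive_tool(
  plan=[
    [0,0.1,-0.01,0,0,0,0],
  ],
)

```text
time_s: 13.9
position: [0.6374, -0.1517, 0.1498]
orientation: [-1.877, -1.729, -0.721]
contact_force: [-2.1, 0.2, 0.8]
gripper_width: 0.0004
grip_force: 0.7
```

```bash
python3 -c "
from see import *
x=see((.685,-.025))
o=arm.get_obs();R=Ro.from_rotvec(o['orientation']).as_matrix();print(o['position']+.182*R[:,2])"
```

```text
13.9 [-2.1  0.2  0.8]
mill [ 0.6859 -0.0242] 107 in bay mm [-0.5  1.9]
[ 0.64754557 -0.03041155  0.0144597 ]
```

drive_tool(
  plan=[
    [0,0.05,0,0,0,0,0],
  ],
)

```text
time_s: 14.1
position: [0.6378, -0.1517, 0.1497]
orientation: [-1.877, -1.729, -0.721]
contact_force: [-1.6, 0.1, 0.4]
gripper_width: 0.0005
grip_force: 0.7
```

drive_tool(
  plan=[
    [0,0.05,-0.01,0,0,0,0],
  ],
)

```text
time_s: 14.2
position: [0.6383, -0.1518, 0.1497]
orientation: [-1.877, -1.729, -0.721]
contact_force: [-1.5, -0.5, -0.4]
gripper_width: 0.0007
grip_force: 0.7
```

drive_tool(
  plan=[
    [0,0.05,0,0,0,0,0],
  ],
)

```text
time_s: 14.3
position: [0.6388, -0.1518, 0.1498]
orientation: [-1.877, -1.729, -0.721]
contact_force: [-1.3, 0.2, -0.0]
gripper_width: 0.0005
grip_force: 0.7
```

drive_tool(
  plan=[
    [0,0.05,-0.01,0,0,0,0],
  ],
)

```text
time_s: 14.4
position: [0.6392, -0.1518, 0.1497]
orientation: [-1.876, -1.729, -0.72]
contact_force: [-4.1, -0.2, 0.4]
gripper_width: 0.0001
grip_force: 1.7
```

The force is rising. I'll confirm with two more half-millimetre steps.

drive_tool(
  plan=[
    [0,0.05,0,0,0,0,0],
  ],
)

```text
time_s: 14.5
position: [0.6395, -0.1518, 0.1496]
orientation: [-1.876, -1.729, -0.72]
contact_force: [-5.6, -0.9, 1.8]
gripper_width: 0.0002
grip_force: 2.9
```

drive_tool(
  plan=[
    [0,0.03,0,0,0,0,0],
  ],
)

```text
time_s: 14.6
position: [0.6397, -0.1518, 0.1496]
orientation: [-1.876, -1.729, -0.719]
contact_force: [-6.5, -1.6, 1.5]
gripper_width: 0.0005
grip_force: 3.4
```

The mill is home against the back rail, with force rising while the position stalls. I'll back away.

drive_tool(
  plan=[
    [0,-0.2,0.01,0,0,0,0],
    [0,-0.6,0.05,0,0,0,0],
    [0,-1.0,0.08,0,0,0,0],
    [0,-1.0,0,0.3,0,0,0],
    [0,-0.5,-0.8,1.0,0,0,0],
  ],
)

```text
time_s: 15.1
position: [0.6056, -0.1577, 0.1625]
orientation: [-1.875, -1.729, -0.719]
contact_force: [-0.2, -0.5, -0.2]
gripper_width: 0.0004
grip_force: 0.0
```

drive_tool(
  plan=[
    [0,-0.2,-1.5,1.8,0,0,0],
    [0,-0.2,-2,2.2,0,0,0],
    [0,-0.2,-2,2.2,0,0,0],
    [0,-0.2,-2,2.2,0,0,0],
    [0,-0.2,-2,2.2,0,0,0],
  ],
)

```text
time_s: 15.6
position: [0.5965, -0.255, 0.2708]
orientation: [-1.878, -1.73, -0.721]
contact_force: [-0.2, -0.0, 0.1]
gripper_width: 0.0005
grip_force: 0.0
```

drive_tool(
  plan=[
    [0,-1,-3,1.5,0,0,0],
    [0,-1,-3,1.5,0,0,0],
    [0,-1,-3,1.5,0,0,0],
    [0,-1,-3,1,0,0,0],
    [0,0,0,0,0,0,0],
  ],
)

```text
time_s: 16.1
position: [0.5544, -0.3793, 0.3259]
orientation: [-1.887, -1.727, -0.721]
contact_force: [0.5, -0.6, -0.2]
gripper_width: 0.0001
grip_force: 0.0
```

```bash
python3 -c "
from see import *
x=see((.687,-.025),('top','side'));see((.687,-.025))
for n in['organizer','whisk','magnet','rack']:
    for r in arm.place_of('top',n)[:1]: v,u=r['at'];print(n,round(r['p'],2),onz('top',(u,v)).round(3))
a=cv2.imread('pics/sideL.png')[120:340,240:460];b=cv2.imread('pics/topL.png')[90:290,260:460]
cv2.imwrite('pics/c6.png',np.hstack([cv2.resize(a,(400,400)),cv2.resize(b,(400,400))]))"
```

```text
16.1 [ 0.5 -0.6 -0.2]
mill [ 0.6859 -0.0219] 173 in bay mm [-0.8  4.1]
16.3 [ 0.4  0.9 -0.9]
mill [ 0.688  -0.0236] 73 in bay mm [1.5 2.6]
organizer 0.59 [ 0.683 -0.184  0.   ]
whisk 0.95 [0.523 0.164 0.   ]
rack 0.69 [0.744 0.116 0.   ]
```

View pics/c6.png

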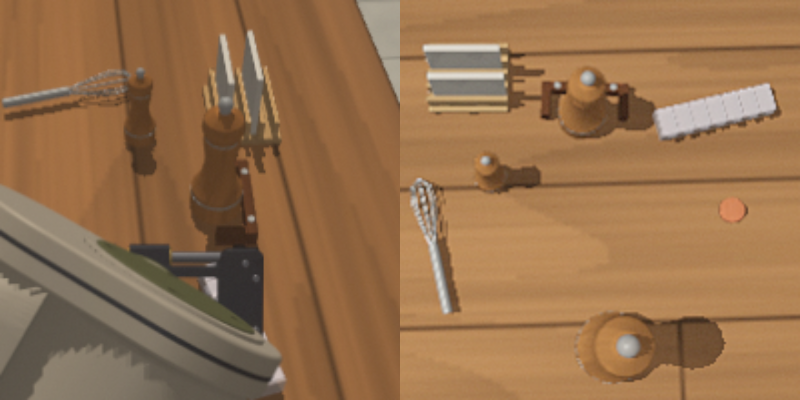

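The view shows the mill upright in the bay (crop (585,100)), within about 2 mm of home. The organizer is in the same pixels as at the start, and the whisk, magnet and rack haven't moved.

```bash
python3 -c "
from plant import arm
print(arm.hand_in())"
```

```text
the job is handed in; nothing more can be done
None
```

The middle-sized pepper mill is standing in the bay with its foot against the back rail; it stayed on the shelf throughout, the rack, coasters, organizer, whisk and magnet show no movement in the final pictures, the arm has backed away, and the job was handed in at about 16 s.

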